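# Index the bar to its next face and lock it with the bolt

### The job

Turn the square brass bar in the indexing fixture so that its blue face looks squarely at the cutter, and lock it there by sliding the red-knobbed bolt fully home into the notch of the index ring. Leave the jar, the bit stand and the spare bar where they are, and let go at the end.

Things in the scene. Friction and masses are not known exactly. Their poses are not given: they have to be found in the camera images.
- fixture: Indexing fixture, fixed to the bench: grey base plate 12 mm thick, x -55 to 135 mm, y -185 to 125 mm in its frame; origin at bench height under the bolt's track. The ring and bar turn about the vertical through x 0, y -115 mm. The bolt runs along y above x 0, in blue guides up to 47 mm high. The cutter is on the ring's +x side, a clear swarf shield over the bolt.
- cutter_tip (a point): Brass point of the cutter, fixed, 30 mm to +x (fixture axes) of the ring's axis, 75 mm above the bench, looking to -x. It sits on a steel bar whose top is 81 mm above the bench, on a red post 92 mm high, 54 to 100 mm behind the point and 50 mm wide.
- shield_edge (a point): Middle of the yellow front lip of the clear shield, fixed, axes as the fixture. The lip is 135 to 165 mm above the bench, 150 mm long along y; lip and plate reach 86 mm to +x. The lip's face is 14 mm to +x of the knob's grip point, so a gripper straight down on the knob strikes it: lean the tool 30 to 45 degrees, gripper body to the fixture's -x side. Two 10 mm posts 75 mm to +x.
- index (a joint): Angle of the steel index ring and bar, rad, anticlockwise from above positive. 0: blue face squarely to the cutter (fixture +x) and a notch facing the bolt. Starts 0.5 to 1.4; stays where left (friction 0.08 N m). Ring: 56 mm radius, 26 to 47 mm above the bench; four notches 14 mm wide, 28 mm deep, 90 degrees apart.
- bar_top (a point): Centre of the top end of the brass bar, on the ring's axis, 140.5 mm above the bench. The bar is 36 mm square and upright, clear of its jaws from 62 mm above the bench upward. The point's x axis points out of the blue face, z up; a blue stripe on the top end lies along that face's edge.
- bolt (a joint): Bolt travel in m: 0 drawn back, 0.036 fully home at its stop; grows as it slides to the fixture's -y into a notch. Starts at 0 to 0.006, nose 4 to 10 mm outside the ring. A 10 mm round-nosed rod; friction 1.5 N; stays where left. The ring blocks it unless a notch faces it (within 0.04 rad freely; a little farther off the nose pushes the ring true).
- bolt_knob (a point): Grip point on the axis of the bolt's red knob, 71 mm above the bench, 24 mm to -x of the bolt. The knob is a cylinder 18 mm in diameter, 34 mm long, on a thin stem; it leans 35 degrees from vertical to the fixture's -x, square to the bolt. The point lies 14 mm below the knob's free end. Axes as the fixture: the bolt slides home along -y.
- jar: Bystander: jar 60 mm in diameter, 75 mm high, loose; origin at the centre of its underside.
- bit_stand: Bystander: wooden block 60 x 90 x 35 mm with drill bits standing up to 78 mm, loose; origin at the centre of its underside.
- spare_bar: Bystander: brass bar 36 x 100 x 36 mm lying along its y, loose; origin at the centre of its underside.

How it is judged (in metres and radians):
At the end, for the whole second after the job is handed in: The blue face looks at the cutter within 0.07 rad, the bolt is within 4 mm of fully home in the notch, and the jar, bit stand and spare bar lie within 25 mm of where they started (value of joint index between -0.07 and 0.07 rad and value of joint bolt above 0.032 m and distance of each of jar, bit_stand, spare_bar from where it was at the start of the episode below 0.025 m); the robot touches nothing.
It fails at once if a bystander is knocked over (angle between any of jar, bit_stand, spare_bar's own z axis and vertical above 0.5 rad).
It fails at once if a bystander is pushed more than 40 mm away (distance of any of jar, bit_stand, spare_bar from where it was at the start of the episode above 0.04 m).
It also fails if it takes over 45 s, if anything falls off the work surface, if the arm or the gripper's body presses on something with over 40 N, if the wrist force passes 120 N, or if a joint passes its speed limit or range.

### The arm

A 7-joint arm with a two-finger parallel gripper is mounted at the origin on the work surface. World frame = base frame: x ahead of the robot, y to its left, z up, the work surface at z = 0. Lengths are in mm, angles in rad, forces in N, time in s.
With the tool pointing down it reaches from about 400 to 925 mm from the base axis. Payload 4.1 kg.
Tool frame: the origin (TCP) lies midway between the tips of the shut fingers; the grasp point (between the pads) lies ctrl.grip_point_offset behind it (ctrl.grip_point_offset is the distance from the TCP to the grasp point, in mm); z points along the fingers, y is the line along which they close (so a half turn about z gives the same grasp; the last joint's range is limited). The gripper opens to 85 mm and grips with 20 to 120 N. Pads are 22 mm wide; open, the fingers measure 114 mm over their backs; the gripper's body (76 mm by 85 mm) begins 54 mm behind the grasp point. The pads swing forward as they close: fully open they stand 13 mm farther back than shut.
Start: joints at [1.153, 0.398, 0.045, 1.537, -0.019, 1.207, -0.051], TCP at [203.765, -617.271, 231.347] pointing down, gripper open.
Joint ranges: [-2.82, 2.82], [-0.49, 2.23], [-1.37, 1.46], [0, 2.46], [-1.36, 4.5], [0.23, 2], [-2.94, 2.94]. Speed limits (rad/s): [2.57, 2.57, 3.14, 3.14, 3.14, 3.14, 3.14].

### API

Orientations are given as a unit quaternion [w, x, y, z].
In Python, from station import ctrl gives the robot as it stands.
- The arm moves only by the tool apply_moves, never from a script. Its argument "deltas" is a list of rows, each an object of numbers: "dx", "dy", "dz": the shift along the tool's x, y, z in m; "twist": the turn about the tool's z in rad. In form: [{"dx": .., "dy": .., "dz": .., "twist": ..}, ...]. A call has 1 to 12 rows; each row shifts and turns the commanded pose from where the row before left it, along the tool's axes as they then stand; what a row does not reach is not made up. A row lasts 1/12 s, in which the tool goes at most 41.7 mm and 7.16 degrees, less where a joint would pass 70% of its speed; a pose out of reach is approached as far as the arm can. A call is refused whole if a number of a shift passes 0.0417 or a number of a turn 0.125, either way. A call with a gripper value outside its range is refused whole. "hand" is the finger opening in m, from 0 to 0.0854, set as the call begins (left out, the last holds). The fingers move at their own pace and stop on an object; the grip force is fixed at half the most. Time passes only in rows, so rows that do not move let the fingers close. It gives the time, the measured TCP pose, the force, the opening and the grip force at its end, in the units of the state.
- ctrl.get_state(): the state, without advancing time (a new reading comes with each control period).
- ctrl.grab_frame(name): name is "scene" or "top"; returns the picture (384x512x3 uint8, red, green, blue); there is no depth.
- ctrl.calibration(name): a dict with "K" (3x3 intrinsics, pixels), "R" (3x3) and "t" (3): a world point X has camera coordinates R X + t. Camera axes: x right, y down, z forward; pixel columns grow to the right and rows downward; lengths in mm; the calibration is good to about 2 mm. A picture is of the moment at which its call begins. calibration takes no time and is no camera call.
- ctrl.sign_off(): hands the job in; it is judged then, once.
The state is a dict: "t": time; "q": joint angles; "joint_velocities": joint speeds; "joint_torque": joint torques, N m; "tcp_pos": TCP position; "tool_rot": TCP orientation; "wrist_force": force on the tool from outside, world axes, zero at the start; "torque": the same for the moment, N m; "opening": finger opening in mm; "grasp_force": force on a finger pad.
Only numpy, scipy, OpenCV 4.12 (cv2) and the standard library are available. Lean on these libraries where they do the work, as an engineer would, in place of code of your own. Each camera call takes 0.05 s, during which the arm holds its last target. There are 200 camera calls.

## Working session

There is one attempt and no reset: what is moved stays moved. The work goes in short steps, Python scripts to look and compute and a tool call to move; the robot and the scene stay as the last step left them, time stands still between calls to the robot, and variables do not carry over. Pictures are saved under pics/ and viewed, at most 10 in all, crops included, and the job is handed in when it is done.

Besides the shell and the picture viewer there is one more tool, called after "Call:" as name(argument=value, ...) on one line, values as JSON. apply_moves: Moves the arm, as the interface text tells. Its arguments: {"type":"object","properties":{"deltas":{"type":"array","items":{"type":"object","properties":{"dx":{"type":"number"},"dy":{"type":"number"},"dz":{"type":"number"},"twist":{"type":"number"}}}},"hand":{"type":"number"}},"required":["deltas"]}

```bash
mkdir -p pics; ls
python3 - <<'E'
from station import ctrl
import cv2,numpy as np
np.set_printoptions(precision=4,suppress=True)
print(ctrl.get_state(),ctrl.grip_point_offset)
for n in("scene","top"):
    im=ctrl.grab_frame(n); cv2.imwrite(f"pics/{n}0.png",cv2.resize(im[:,:,::-1],(800,600),interpolation=cv2.INTER_CUBIC))
    cv2.imwrite(f"{n}_raw.png",im[:,:,::-1])
    c=ctrl.calibration(n);print(n,c, -c['R'].T@c['t'])
E
```

```text
pics
{'t': 0.0, 'q': array([ 1.153 ,  0.3992,  0.045 ,  1.5379, -0.0187,  1.2069, -0.0507]), 'joint_velocities': array([-0.0008,  0.0004,  0.0001, -0.0008, -0.0001, -0.0028, -0.0005]), 'joint_torque': array([  0.0006, -47.5121,   1.3648, -25.4219,   0.0116,   0.0093,
         0.    ]), 'tcp_pos': array([ 203.5323, -616.6351,  230.2389]), 'tool_rot': array([-0.001 ,  0.9873,  0.1587, -0.0002]), 'wrist_force': array([ 0.5444,  1.2649, -0.9863]), 'torque': array([-0.0471,  0.0561, -0.0457]), 'grasp_force': 0.0, 'opening': 85.26255684317974} 18.700000000000003
scene {'K': array([[398.417 ,   0.    , 259.5933],
       [  0.    , 398.417 , 193.1499],
       [  0.    ,   0.    ,   1.    ]]), 'R': array([[-0.794 ,  0.6079,  0.0055],
       [ 0.4099,  0.542 , -0.7336],
       [-0.4489, -0.5802, -0.6796]]), 't': array([ 452.9157, -177.2335, 1238.3894])} [988.1991 539.29   709.0708]
top {'K': array([[378.3404,   0.    , 256.1061],
       [  0.    , 378.3404, 189.2766],
       [  0.    ,   0.    ,   1.    ]]), 'R': array([[ 0.0529, -0.9986, -0.005 ],
       [-0.9714, -0.0503, -0.232 ],
       [ 0.2314,  0.0172, -0.9727]]), 't': array([-16.7031, 603.4571, 848.6024])} [390.6841  -0.8655 965.3656]
```

View pics/scene0.png

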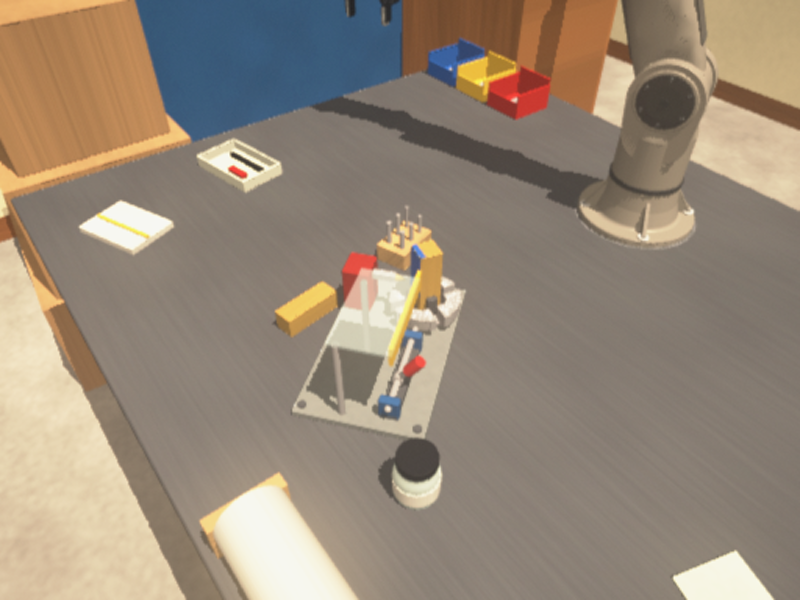

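View pics/top0.png

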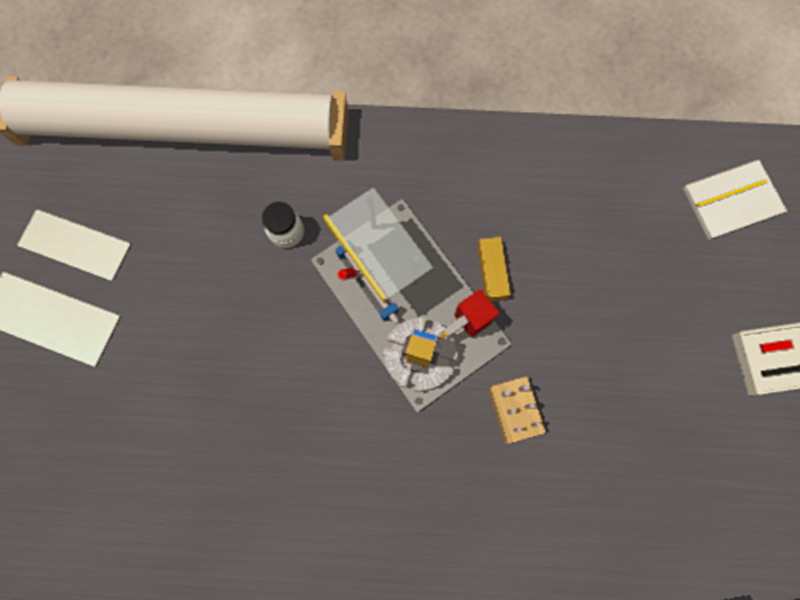

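The scene view shows the fixture mid-bench: the bar with its blue side at about (430,270), the red knob at (413,367), and the jar at (417,475). The top view shows the bar top at (421,346), with the blue stripe facing up at about (424,334). In the same view the knob is at (346,273), the cutter post at (477,312), the bit stand at (519,410), the spare bar at (495,267) and the jar at (281,222).

Run:
```python
import cv2,numpy as np
a=cv2.imread("top_raw.png")[115:270,195:328]; b=cv2.imread("scene_raw.png")[140:290,180:308]
f=lambda im:cv2.resize(im,(399,465),interpolation=cv2.INTER_CUBIC)
print(a.shape,b.shape)
cv2.imwrite("pics/crop.png",np.hstack([cv2.resize(a,None,fx=3,fy=3,interpolation=2),cv2.copyMakeBorder(cv2.resize(b,None,fx=3.1,fy=3.1,interpolation=2),0,0,0,0,0)]))
```

```text
(155, 133, 3) (150, 128, 3)
```

View pics/crop.png

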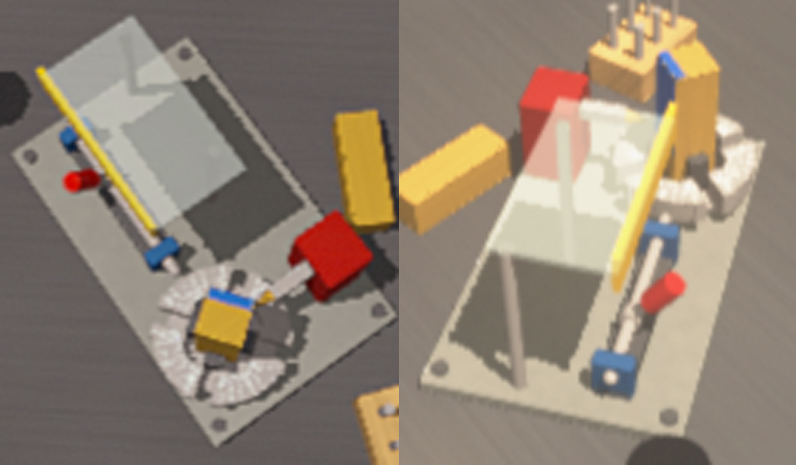

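The crop shows plate corners at (12,153), (187,38), (218,446) and (396,318) in the top part, and (421,385), (683,437) and (765,142) in the scene part. The bar's blue edge runs (210,289) to (252,298), and the knob is at about (80,181) top and (664,293) scene.

```bash
cat > h.py <<'E'
from station import ctrl
import cv2,numpy as np
from scipy.optimize import least_squares
np.set_printoptions(precision=3,suppress=True)
C={n:ctrl.calibration(n) for n in("top","scene")}
def proj(n,X):
    c=C[n];p=(c['K']@(c['R']@np.atleast_2d(X).T+c['t'][:,None]));return (p[:2]/p[2]).T
def Rz(a):return np.array([[np.cos(a),-np.sin(a),0],[np.sin(a),np.cos(a),0],[0,0,1]])
def w(f,X):return np.atleast_2d(X)@Rz(f[2]).T+[f[0],f[1],0]
def tri(pt,ps):
    P=[C[n]['K']@np.c_[C[n]['R'],C[n]['t']] for n in("top","scene")]
    X=cv2.triangulatePoints(P[0],P[1],np.float64(pt),np.float64(ps)).ravel();return X[:3]/X[3]
E
cat > fit.py <<'E'
from h import *
T=lambda u,v:np.array([(u+.5)/3-.5+195,(v+.5)/3-.5+115])
S=lambda u,v:np.array([(u-399+.5)/3.1-.5+180,(v+.5)/3.1-.5+140])
pts=[("top",(-55,125,12),T(12,153)),("top",(135,125,12),T(187,38)),("top",(-55,-185,12),T(218,446)),("top",(135,-185,12),T(396,318)),
("scene",(135,125,12),S(421,385)),("scene",(-55,125,12),S(683,437)),("scene",(-55,-185,12),S(765,142))]
r=lambda f:np.concatenate([(proj(n,w(f,X))[0]-p) for n,X,p in pts])
s=least_squares(r,[450,0,-2.6],loss='soft_l1');s2=least_squares(r,[450,0,.6],loss='soft_l1')
s=min([s,s2],key=lambda s:s.cost);f=s.x
print(f,s.fun.reshape(-1,2))
# knob centroid by colour
out=[]
for n,(u,v),win in(("top",T(80,181),9),("scene",S(664,293),12)):
    im=cv2.imread(n+"_raw.png").astype(int);m=(im[...,2]>120)&(im[...,1]<70)&(im[...,0]<70)
    k=np.zeros_like(m);u,v=int(u),int(v);k[v-win:v+win,u-win:u+win]=1
    ys,xs=np.nonzero(m&k);out.append((xs.mean(),ys.mean()));print(n,len(xs),xs.min(),xs.max(),ys.min(),ys.max(),out[-1])
K=tri(*out);inv=lambda X:(X-[f[0],f[1],0])@Rz(f[2])
print("knob centroid",K,"fix",inv(K))
print("bar axis",w(f,[0,-115,140.5]),proj("top",w(f,[0,-115,140.5])),proj("scene",w(f,[0,-115,140.5])))
for a in np.arange(.4,1.5,.1):
    q=w([0,0,f[2]+a],[[18,-18,0],[18,18,0],[-18,18,0],[-18,-18,0]])+w(f,[0,-115,140.5])
    p=(proj("top",q)-[195,115]+.5)*3-.5; ps=(proj("scene",q)-[180,140]+.5)*3.1-.5+[399,0]
    print(round(a,1),p.round().ravel(),ps.round().ravel())
E
python3 fit.py
```

```text
[607.986  51.66    5.382] [[-0.836  0.559]
 [-0.27  -0.256]
 [-0.731  0.794]
 [ 0.716 -0.637]
 [-1.05  -1.191]
 [ 0.014  0.421]
 [-0.041 -0.337]]
top 46 216 226 171 178 (np.float64(220.47826086956522), np.float64(174.30434782608697))fit.py:15: RuntimeWarning: Mean of empty slice.
  ys,xs=np.nonzero(m&k);out.append((xs.mean(),ys.mean()));print(n,len(xs),xs.min(),xs.max(),ys.min(),ys.max(),out[-1])
  ret = ret.dtype.type(ret / rcount)
Traceback (most recent call last):
  File "fit.py", line 15, in <module>
    ys,xs=np.nonzero(m&k);out.append((xs.mean(),ys.mean()));print(n,len(xs),xs.min(),xs.max(),ys.min(),ys.max(),out[-1])
                                                                            ~~~~~~^^
ValueError: zero-size array to reduction operation minimum which has no identity
```

```bash
sed -i 's/m=(im.*$/m=(im[...,2]>100)\&(im[...,2]>2.2*im[...,1])\&(im[...,2]>2.2*im[...,0])/' fit.py; python3 fit.py
```

```text
[607.986  51.66    5.382] [[-0.836  0.559]
 [-0.27  -0.256]
 [-0.731  0.794]
 [ 0.716 -0.637]
 [-1.05  -1.191]
 [ 0.014  0.421]
 [-0.041 -0.337]]
top 61 216 227 171 178 (np.float64(221.14754098360655), np.float64(174.29508196721312))
scene 86 259 271 228 239 (np.float64(264.83720930232556), np.float64(233.62790697674419))
knob centroid [635.993 102.671  72.895] fix [-22.61   53.622  72.895]
bar axis [[517.822 -19.722 140.5  ]] [[269.622 220.599]] [[272.795 159.13 ]]
0.4 [259. 310. 217. 284. 191. 326. 233. 352.] [660.  48. 668.  78. 716.  73. 707.  44.]
0.5 [258. 307. 213. 285. 192. 329. 237. 351.] [658.  50. 671.  79. 718.  71. 704.  43.]
0.6 [256. 303. 210. 287. 193. 332. 240. 349.] [657.  51. 674.  80. 719.  69. 701.  42.]
0.7 [255. 300. 207. 288. 195. 335. 243. 348.] [655.  53. 677.  81. 720.  67. 698.  41.]
0.8 [253. 298. 204. 290. 197. 338. 246. 346.] [654.  55. 681.  81. 721.  65. 695.  40.]
0.9 [250. 295. 202. 292. 199. 341. 248. 344.] [654.  57. 684.  82. 722.  63. 691.  40.]
1.0 [248. 292. 199. 295. 202. 343. 251. 341.] [654.  60. 687.  82. 722.  61. 688.  40.]
1.1 [245. 290. 197. 297. 204. 346. 253. 338.] [654.  62. 691.  82. 722.  59. 685.  40.]
1.2 [242. 288. 195. 300. 207. 348. 255. 336.] [654.  64. 694.  82. 721.  57. 681.  40.]
1.3 [239. 287. 193. 303. 210. 349. 257. 332.] [655.  66. 698.  81. 720.  55. 678.  40.]
1.4 [236. 286. 192. 306. 213. 351. 258. 329.] [656.  68. 701.  80. 719.  53. 675.  41.]
```

Run:
```python
from h import *
f=[607.986,51.66,5.382-2*np.pi]
im=cv2.imread("top_raw.png").astype(int)[205:220,258:285]
m=(im[...,0]>110)&(im[...,0]>1.5*im[...,2])
print(m.astype(int))
ys,xs=np.nonzero(m);c=np.c_[xs+258,ys+205].astype(float)
l=cv2.fitLine(c.astype(np.float32),cv2.DIST_L2,0,.01,.01).ravel();print(l)
def back(p,z):
    k=C['top'];d=k['R'].T@np.linalg.solve(k['K'],[*p,1]);o=-k['R'].T@k['t'];return o+d*(z-o[2])/d[2]
a,b=back(l[2:]-l[:2]*8,140.5),back(l[2:]+l[:2]*8,140.5);d=b-a;print(a,b,back(l[2:],140.5))
print("normal-index",np.arctan2(d[1],d[0])+np.pi/2-f[2])
```

```text
[[0 0 0 0 0 0 0 0 0 0 0 0 0 0 0 0 0 0 0 0 0 0 0 0 0 0 0]
 [0 0 0 0 0 0 0 0 0 0 0 0 0 0 0 0 0 0 0 0 0 0 0 0 0 0 0]
 [0 0 0 0 0 0 0 0 0 0 0 0 0 0 0 0 0 0 0 0 0 0 0 0 0 0 0]
 [0 0 0 0 0 0 0 0 0 0 0 0 0 0 0 0 0 0 0 0 0 0 0 0 0 0 0]
 [0 0 0 0 0 0 0 0 0 0 0 0 0 0 0 0 0 0 0 0 0 0 0 0 0 0 0]
 [0 0 0 0 0 0 0 0 0 0 0 0 0 0 0 0 0 0 0 0 0 0 0 0 0 0 0]
 [0 0 0 0 0 0 0 1 1 0 0 0 0 0 0 0 0 0 0 0 0 0 0 0 0 0 0]
 [0 0 0 0 0 0 0 1 1 1 1 1 1 1 0 0 0 0 0 0 0 0 0 0 0 0 0]
 [0 0 0 0 0 0 0 1 1 1 1 1 1 1 1 1 0 0 0 0 0 0 0 0 0 0 0]
 [0 0 0 0 0 0 0 0 0 1 1 1 1 1 1 1 1 1 1 1 0 0 0 0 0 0 0]
 [0 0 0 0 0 0 0 0 0 0 0 0 1 1 1 1 1 1 1 1 1 1 0 0 0 0 0]
 [0 0 0 0 0 0 0 0 0 0 0 0 0 0 0 1 1 1 1 1 1 0 0 0 0 0 0]
 [0 0 0 0 0 0 0 0 0 0 0 0 0 0 0 0 0 0 0 1 0 0 0 0 0 0 0]
 [0 0 0 0 0 0 0 0 0 0 0 0 0 0 0 0 0 0 0 0 0 0 0 0 0 0 0]
 [0 0 0 0 0 0 0 0 0 0 0 0 0 0 0 0 0 0 0 0 0 0 0 0 0 0 0]]
[  0.96    0.281 271.63  213.913]
[537.05   -6.321 140.5  ] [528.789 -40.591 140.5  ] [532.913 -23.482 140.5  ]
normal-index 0.6646392286576683
```

Call:
apply_moves(deltas=[{"twist":-0.12},{"twist":-0.12},{"twist":-0.12},{"twist":-0.12},{"twist":-0.12},{"twist":-0.12},{"twist":-0.12},{"twist":-0.12},{"twist":-0.12}], hand=0.085)

```text
validation failed for argument at $.de...
```

Call:
apply_moves(deltas=[{"dx":0,"dy":0,"dz":0,"twist":-0.115},{"dx":0,"dy":0,"dz":0,"twist":-0.115},{"dx":0,"dy":0,"dz":0,"twist":-0.115},{"dx":0,"dy":0,"dz":0,"twist":-0.115},{"dx":0,"dy":0,"dz":0,"twist":-0.115},{"dx":0,"dy":0,"dz":0,"twist":-0.115},{"dx":0,"dy":0,"dz":0,"twist":-0.115},{"dx":0,"dy":0,"dz":0,"twist":-0.115},{"dx":0,"dy":0,"dz":0,"twist":-0.115}], hand=0.085)

```text
t: 0.85
tcp_pos: [203.6, -616.9, 230.7]
tool_rot: [-0.001, 0.778, 0.629, 0.0]
wrist_force: [0.0, 0.3, -0.8]
opening: 85.1
grasp_force: 0.0
```

Call:
apply_moves(deltas=[{"dx":0.0325,"dy":0.0091,"dz":0,"twist":0},{"dx":0.0325,"dy":0.0091,"dz":0,"twist":0},{"dx":0.0325,"dy":0.0091,"dz":0,"twist":0},{"dx":0.0325,"dy":0.0091,"dz":0,"twist":0},{"dx":0.0325,"dy":0.0091,"dz":0,"twist":0},{"dx":0.0325,"dy":0.0091,"dz":0,"twist":0},{"dx":0.0325,"dy":0.0091,"dz":0,"twist":0},{"dx":0.0325,"dy":0.0091,"dz":0,"twist":0},{"dx":0.0325,"dy":0.0091,"dz":0,"twist":0},{"dx":0.0325,"dy":0.0091,"dz":0,"twist":0}])

```text
t: 1.68
tcp_pos: [362.8, -317.8, 231.1]
tool_rot: [-0.0, 0.78, 0.626, -0.0]
wrist_force: [0.3, -0.6, -1.8]
opening: 85.0
grasp_force: 0.0
```

Call:
apply_moves(deltas=[{"dx":0.0325,"dy":0.0091,"dz":0,"twist":0},{"dx":0.0325,"dy":0.0091,"dz":0,"twist":0},{"dx":0.0325,"dy":0.0091,"dz":0,"twist":0},{"dx":0.0325,"dy":0.0091,"dz":0,"twist":0},{"dx":0.0325,"dy":0.0091,"dz":0,"twist":0},{"dx":0.0325,"dy":0.0091,"dz":0,"twist":0},{"dx":0.0325,"dy":0.0091,"dz":0,"twist":0},{"dx":0.0325,"dy":0.0091,"dz":0,"twist":0},{"dx":0.0325,"dy":0.0091,"dz":0,"twist":0},{"dx":0.0325,"dy":0.0091,"dz":0,"twist":0},{"dx":0,"dy":0,"dz":0,"twist":0},{"dx":0,"dy":0,"dz":0,"twist":0}])

```text
t: 2.68
tcp_pos: [521.6, -19.3, 231.0]
tool_rot: [-0.001, 0.778, 0.628, 0.0]
wrist_force: [-0.5, -1.4, -1.1]
opening: 84.9
grasp_force: 0.0
```

```bash
cat >> h.py <<'E'
F=np.array([607.986,51.66,5.382-2*np.pi])
def plan(x,y,z,yaw=None):
    s=ctrl.get_state();q=s['tool_rot'];M=lambda q:np.array([[1-2*(q[2]**2+q[3]**2),2*(q[1]*q[2]-q[3]*q[0]),2*(q[1]*q[3]+q[2]*q[0])],[2*(q[1]*q[2]+q[3]*q[0]),1-2*(q[1]**2+q[3]**2),2*(q[2]*q[3]-q[1]*q[0])],[2*(q[1]*q[3]-q[2]*q[0]),2*(q[2]*q[3]+q[1]*q[0]),1-2*(q[1]**2+q[2]**2)]])
    R=M(q);a=np.arctan2(R[1,0],R[0,0])
    print("t",s['t'],"tcp",s['tcp_pos'],"yaw",a,"z",R[:,2],"tool delta",R.T@(np.array([x,y,z])-s['tcp_pos']),"twist",None if yaw is None else a-yaw,"q",s['q'],"F",s['wrist_force'],s['opening'])
E
python3 - <<'E'
from h import *
X=w(F,[0,-115,0])[0]
plan(X[0],X[1],106,F[2]+np.pi/2+.68)
for n in("scene",):
    im=ctrl.grab_frame(n);cv2.imwrite("pics/s1.png",cv2.resize(im[100:300,150:350,::-1],(600,600),interpolation=2))
E
```

```text
t 2.6833 tcp [521.6   -19.291 230.967] yaw 1.35875264861247 z [-0.001  0.001 -1.   ] tool delta [ -1.305  -3.511 124.969] twist 0.009141628997159756 q [ 0.496  0.208 -0.62   1.826  0.131  1.149 -0.38 ] F [-0.469 -1.363 -1.075] 84.91153177064707
```

View pics/s1.png

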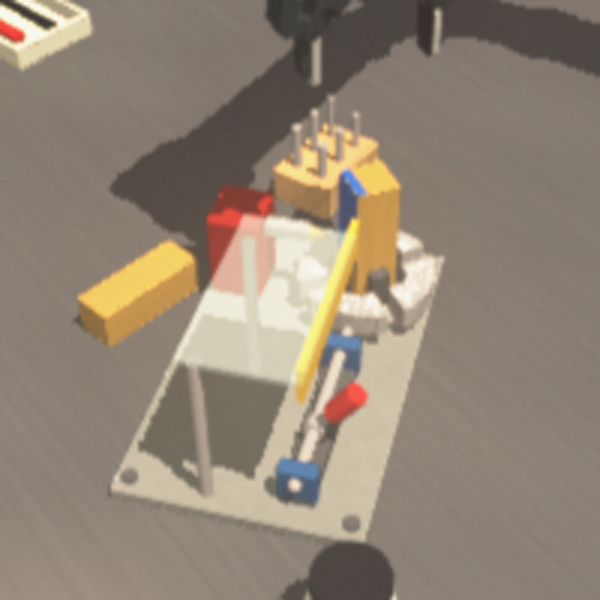

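The scene crop shows the gripper above the bar, with its fingers at (315,80) and (435,50) straddling the bar top at (375,175). I descend next.

Call:
apply_moves(deltas=[{"dx":-0.0013,"dy":-0.0035,"dz":0.02,"twist":0.009},{"dx":0,"dy":0,"dz":0.025,"twist":0},{"dx":0,"dy":0,"dz":0.025,"twist":0},{"dx":0,"dy":0,"dz":0.025,"twist":0},{"dx":0,"dy":0,"dz":0.02,"twist":0},{"dx":0,"dy":0,"dz":0.01,"twist":0},{"dx":0,"dy":0,"dz":0,"twist":0},{"dx":0,"dy":0,"dz":0,"twist":0}])

```text
t: 3.4
tcp_pos: [517.6, -23.2, 106.4]
tool_rot: [0.0, 0.783, 0.622, -0.0]
wrist_force: [-0.3, -0.0, -0.5]
opening: 85.3
grasp_force: 0.0
```

Run:
```python
from h import *
X=w(F,[0,-115,0])[0]
plan(X[0],X[1],106,F[2]+np.pi/2+.68)
a=ctrl.grab_frame("top")[170:270,220:320,::-1];b=ctrl.grab_frame("scene")[90:190,220:320,::-1]
cv2.imwrite("pics/s2.png",cv2.resize(np.hstack([a,b]),(800,400),interpolation=2))
```

```text
t 3.4 tcp [517.592 -23.234 106.447] yaw 1.3432868835069123 z [-0. -0. -1.] tool delta [ 3.477 -0.572  0.446] twist -0.006324136108397882 q [ 0.451  0.347 -0.585  1.968  0.243  0.896 -0.487] F [-0.347 -0.015 -0.459] 85.29977618933965
```

View pics/s2.png

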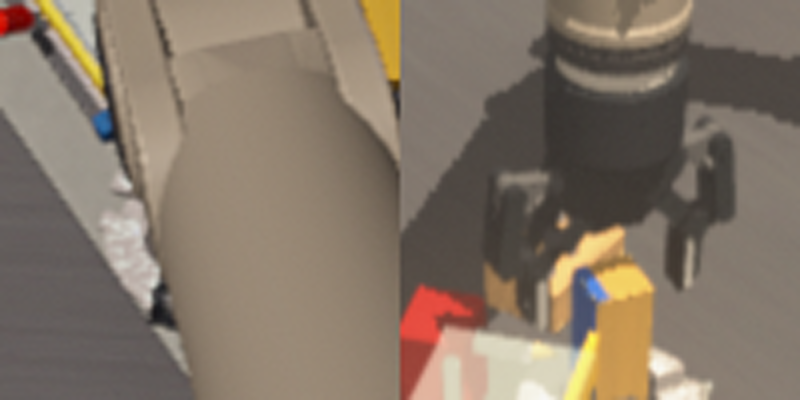

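The top view is hidden by the arm. In the scene view the finger tips at (545,325) and (682,285) sit either side of the bar, whose top is at (615,280). I close next.

Call:
apply_moves(deltas=[{"dx":0.0035,"dy":0,"dz":0,"twist":0},{"dx":0,"dy":0,"dz":0,"twist":0},{"dx":0,"dy":0,"dz":0,"twist":0},{"dx":0,"dy":0,"dz":0,"twist":0},{"dx":0,"dy":0,"dz":0,"twist":0},{"dx":0,"dy":0,"dz":0,"twist":0},{"dx":0,"dy":0,"dz":0,"twist":0},{"dx":0,"dy":0,"dz":0,"twist":0}], hand=0.0)

```text
t: 4.17
tcp_pos: [518.4, -18.6, 107.0]
tool_rot: [0.0, 0.782, 0.623, -0.0]
wrist_force: [-2.6, 0.3, 6.2]
opening: 35.1
grasp_force: 61.4
```

Run:
```python
from h import *
X=w(F,[0,-115,0])[0]
plan(X[0],X[1],106,F[2]+np.pi/2)
```

```text
t 4.1667 tcp [518.366 -18.603 106.951] yaw 1.3447679428141996 z [-0. -0. -1.] tool delta [-1.209 -0.284  0.951] twist 0.6751569231988896 q [ 0.444  0.347 -0.587  1.966  0.244  0.897 -0.495] F [-2.578  0.297  6.187] 35.08990528159294
```

Call:
apply_moves(deltas=[{"dx":0,"dy":0,"dz":0,"twist":0.075},{"dx":0,"dy":0,"dz":0,"twist":0.075},{"dx":0,"dy":0,"dz":0,"twist":0.075},{"dx":0,"dy":0,"dz":0,"twist":0.075},{"dx":0,"dy":0,"dz":0,"twist":0.075},{"dx":0,"dy":0,"dz":0,"twist":0.075},{"dx":0,"dy":0,"dz":0,"twist":0.075},{"dx":0,"dy":0,"dz":0,"twist":0.075},{"dx":0,"dy":0,"dz":0,"twist":0.075},{"dx":0,"dy":0,"dz":0,"twist":0},{"dx":0,"dy":0,"dz":0,"twist":0},{"dx":0,"dy":0,"dz":0,"twist":0}])

```text
t: 5.17
tcp_pos: [519.0, -19.0, 107.0]
tool_rot: [0.0, 0.944, 0.329, 0.0]
wrist_force: [-0.4, -0.8, 6.3]
opening: 35.3
grasp_force: 61.5
```

Run:
```python
from h import *
X=w(F,[0,-115,0])[0]
plan(X[0],X[1],106,F[2]+np.pi/2)
```

```text
t 5.1667 tcp [519.008 -19.016 106.976] yaw 0.6714741403744177 z [ 0.001 -0.    -1.   ] tool delta [-1.368 -0.191  0.975] twist 0.0018631207591076615 q [ 0.336  0.328 -0.454  1.969  0.185  0.883 -1.114] F [-0.366 -0.822  6.307] 35.27568969374117
```

Call:
apply_moves(deltas=[{"dx":0,"dy":0,"dz":0,"twist":0},{"dx":0,"dy":0,"dz":0,"twist":0},{"dx":0,"dy":0,"dz":0,"twist":0},{"dx":0,"dy":0,"dz":0,"twist":0},{"dx":0,"dy":0,"dz":0,"twist":0},{"dx":0,"dy":0,"dz":-0.02,"twist":0},{"dx":0,"dy":0,"dz":-0.025,"twist":0},{"dx":0,"dy":0,"dz":-0.025,"twist":0},{"dx":0,"dy":0,"dz":-0.025,"twist":0},{"dx":0,"dy":0,"dz":-0.025,"twist":0}], hand=0.085)

```text
t: 6.0
tcp_pos: [518.2, -18.7, 227.3]
tool_rot: [0.0, 0.944, 0.329, -0.0]
wrist_force: [0.6, -0.1, 0.7]
opening: 85.1
grasp_force: 0.0
```

Call:
apply_moves(deltas=[{"dx":0.0,"dy":-0.03,"dz":0,"twist":0},{"dx":0.0,"dy":-0.03,"dz":0,"twist":0},{"dx":0.02,"dy":-0.03,"dz":0,"twist":0},{"dx":0.025,"dy":-0.03,"dz":0,"twist":0},{"dx":0.025,"dy":-0.03,"dz":0,"twist":0},{"dx":0.025,"dy":0,"dz":0,"twist":0},{"dx":0.025,"dy":0,"dz":0,"twist":0},{"dx":0.025,"dy":0,"dz":0,"twist":0},{"dx":0.025,"dy":0,"dz":0,"twist":0},{"dx":0.02,"dy":0,"dz":0,"twist":0},{"dx":0.01,"dy":0,"dz":0,"twist":0},{"dx":0,"dy":0,"dz":0,"twist":0}])

```text
t: 7.0
tcp_pos: [582.8, 224.5, 225.7]
tool_rot: [-0.001, 0.944, 0.329, -0.0]
wrist_force: [0.3, 0.6, 0.8]
opening: 84.8
grasp_force: 0.0
```

Run:
```python
from h import *
X=w(F,[-77,92,0])[0]
plan(X[0],X[1],52,F[2]+np.pi/2)
for n in("top","scene"): cv2.imwrite(n+"_raw2.png",ctrl.grab_frame(n)[:,:,::-1])
a=cv2.imread("top_raw2.png")[115:265,195:345];b=cv2.imread("scene_raw2.png")[110:260,180:330]
cv2.imwrite("pics/s3.png",cv2.resize(np.hstack([a,b]),(800,400),interpolation=2))
```

```text
t 7.0 tcp [582.835 224.52  225.672] yaw 0.6713599103398059 z [-0.001  0.001 -1.   ] tool delta [  4.227  74.404 173.566] twist 0.0017488907244959107 q [ 0.014  0.407 -0.6    1.595  0.239  1.214 -1.532] F [0.344 0.593 0.804] 84.84206298022544
```

View pics/s3.png

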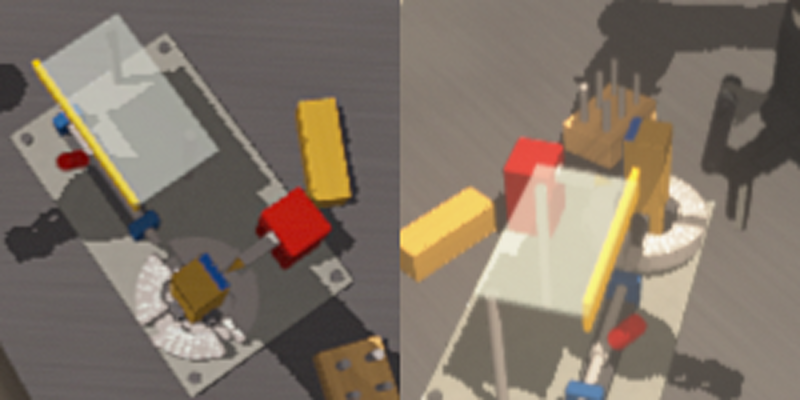

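The blue stripe at (213,272) now faces the cutter squarely. The knob is at (72,160) in the top part and (627,331) in the scene part, and it is undisturbed.

Run:
```python
from h import *
def back(p,z):
    k=C['top'];d=k['R'].T@np.linalg.solve(k['K'],[*p,1]);o=-k['R'].T@k['t'];return o+d*(z-o[2])/d[2]
inv=lambda X:(X-[F[0],F[1],0])@Rz(F[2])
print("jar",inv(back(((279+.5)/1.5625-.5,(218+.5)/1.5625-.5),75)))
t=lambda u,v:((u+.5)*.375-.5+195,(v+.5)*.375-.5+115)
print("lip",inv(back(t(36,63),165)),inv(back(t(136,206),165)))
# project planned finger: +x finger
for n in C: print(n,proj(n,w(F,[[-24,54,71]])))
im=cv2.imread("top_raw2.png").astype(int)[200:235,255:295]
m=(im[...,0]>60)&(im[...,0]>1.5*im[...,2]);ys,xs=np.nonzero(m)
l=cv2.fitLine(np.c_[xs+255,ys+200].astype(np.float32),2,0,.01,.01).ravel()
d=back(l[2:]+l[:2]*8,140.5)-back(l[2:]-l[:2]*8,140.5);print(len(xs),"index",np.arctan2(d[1],d[0])+np.pi/2-F[2])
```

```text
jar [-58.718 190.215  75.   ]
lip [ -6.264 113.631 165.   ] [ -8.441 -36.64  165.   ]
top [[220.545 174.805]]
scene [[265.253 234.445]]
50 index -0.016415694265200287
```

Call:
apply_moves(deltas=[{"dx":0.004,"dy":0.0337,"dz":0,"twist":0},{"dx":0,"dy":0.0337,"dz":0,"twist":0},{"dx":0,"dy":0,"dz":0.03,"twist":0},{"dx":0,"dy":0,"dz":0.03,"twist":0},{"dx":0,"dy":0,"dz":0.03,"twist":0},{"dx":0,"dy":0,"dz":0.03,"twist":0},{"dx":0,"dy":0,"dz":0.02,"twist":0},{"dx":0,"dy":0,"dz":0.02,"twist":0},{"dx":0,"dy":0,"dz":0.0115,"twist":0},{"dx":0,"dy":0,"dz":0,"twist":0},{"dx":0,"dy":0,"dz":0,"twist":0}])

```text
t: 8.02
tcp_pos: [626.7, 171.4, 54.8]
tool_rot: [0.0, 0.945, 0.328, -0.001]
wrist_force: [0.5, -1.0, 1.0]
opening: 85.4
grasp_force: 0.0
```

Run:
```python
from h import *
X=w(F,[-84,92,0])[0]
plan(X[0],X[1],54,F[2]+np.pi/2)
for n in("top","scene"): cv2.imwrite(n+"_raw3.png",ctrl.grab_frame(n)[:,:,::-1])
a=cv2.imread("top_raw3.png")[100:225,165:290];b=cv2.imread("scene_raw3.png")[155:280,210:335]
cv2.imwrite("pics/s4.png",cv2.resize(np.hstack([a,b]),(800,400),interpolation=2))
```

```text
t 8.0167 tcp [626.69  171.446  54.823] yaw 0.6690525952176617 z [-0.001 -0.001 -1.   ] tool delta [ 2.986 -1.691  0.818] twist -0.000558424397648305 q [ 0.037  0.616 -0.516  1.683  0.362  0.94  -1.518] F [ 0.53  -0.958  0.962] 85.37926597112057
```

View pics/s4.png

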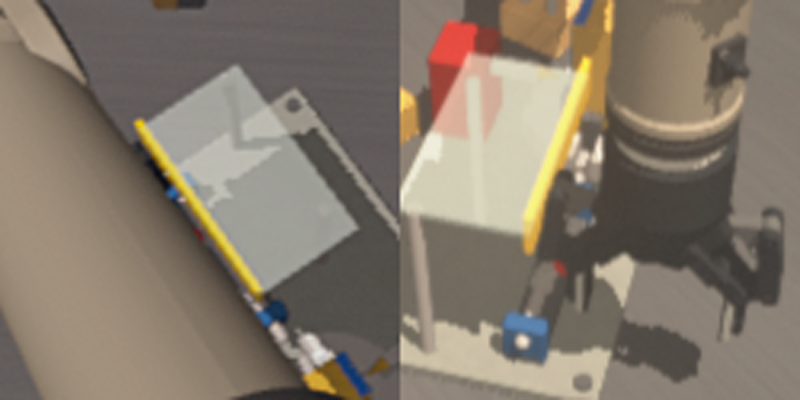

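The finger tip at (580,300) stands on the +y side of the knob, with a bit of red at (558,268). The linkage clears the lip and the force is about zero. I push along -y next.

Call:
apply_moves(deltas=[{"dx":-0.004,"dy":0,"dz":0,"twist":0},{"dx":-0.004,"dy":0,"dz":0,"twist":0},{"dx":-0.004,"dy":0,"dz":0,"twist":0},{"dx":-0.003,"dy":0,"dz":0,"twist":0},{"dx":-0.003,"dy":0,"dz":0,"twist":0},{"dx":-0.003,"dy":0,"dz":0,"twist":0},{"dx":-0.003,"dy":0,"dz":0,"twist":0},{"dx":0,"dy":0,"dz":0,"twist":0}])

```text
t: 8.78
tcp_pos: [608.2, 157.5, 54.9]
tool_rot: [0.0, 0.944, 0.329, 0.0]
wrist_force: [-0.2, -0.5, 0.9]
opening: 85.3
grasp_force: 0.4
```

Call:
apply_moves(deltas=[{"dx":-0.003,"dy":0,"dz":0,"twist":0},{"dx":-0.003,"dy":0,"dz":0,"twist":0},{"dx":-0.003,"dy":0,"dz":0,"twist":0},{"dx":0,"dy":0,"dz":0,"twist":0},{"dx":0,"dy":0,"dz":0,"twist":0}])

```text
t: 9.2
tcp_pos: [600.8, 151.8, 54.7]
tool_rot: [0.0, 0.944, 0.329, -0.0]
wrist_force: [1.4, 0.5, -0.4]
opening: 85.1
grasp_force: 0.2
```

Run:
```python
from h import *
X=w(F,[-84,38,0])[0]
plan(X[0],X[1],54,F[2]+np.pi/2)
im=ctrl.grab_frame("scene")[:,:,::-1].astype(int);m=(im[...,2]>70)&(im[...,2]>2.2*im[...,1])&(im[...,2]>2.2*im[...,0]);m[:200]=0;m[:,:230]=0;m[:,300:]=0
ys,xs=np.nonzero(m);print(len(xs),xs.mean() if len(xs) else 0,ys.mean() if len(ys) else 0)
```

```text
t 9.2 tcp [600.837 151.804  54.716] yaw 0.6695188177781125 z [-0.001 -0.001 -1.   ] tool delta [-18.552  -1.042   0.733] twist -9.220183719749198e-05 q [ 0.074  0.572 -0.524  1.761  0.352  0.904 -1.504] F [ 1.414  0.487 -0.413] 85.13620255499804
28 263.2142857142857 231.25
```

Call:
apply_moves(deltas=[{"dx":-0.003,"dy":0,"dz":0,"twist":0},{"dx":-0.003,"dy":0,"dz":0,"twist":0},{"dx":-0.003,"dy":0,"dz":0,"twist":0},{"dx":-0.003,"dy":0,"dz":0,"twist":0},{"dx":0,"dy":0,"dz":0,"twist":0},{"dx":0,"dy":0,"dz":0,"twist":0}])

```text
t: 9.75
tcp_pos: [591.3, 144.2, 54.7]
tool_rot: [0.0, 0.944, 0.329, -0.001]
wrist_force: [0.2, 0.0, 0.0]
opening: 84.7
grasp_force: 0.2
```

Call:
apply_moves(deltas=[{"dx":-0.002,"dy":0,"dz":0,"twist":0},{"dx":-0.002,"dy":0,"dz":0,"twist":0},{"dx":0,"dy":0,"dz":0,"twist":0},{"dx":0,"dy":0,"dz":0,"twist":0}])

```text
t: 10.08
tcp_pos: [588.5, 142.1, 54.7]
tool_rot: [0.0, 0.944, 0.329, -0.0]
wrist_force: [0.9, 1.5, 0.4]
opening: 84.6
grasp_force: 0.4
```

Run:
```python
from h import *
X=w(F,[-84,38,0])[0]
plan(X[0],X[1],54,F[2]+np.pi/2)
cv2.imwrite("pics/s5.png",cv2.resize(ctrl.grab_frame("scene")[140:265,210:335,::-1],(500,500),interpolation=2))
```

```text
t 10.0833 tcp [588.511 142.078  54.75 ] yaw 0.6697580074630332 z [-0. -0. -1.] tool delta [-2.851 -1.019  0.751] twist 0.00014698784772315676 q [ 0.092  0.551 -0.528  1.797  0.347  0.887 -1.495] F [0.877 1.5   0.387] 84.5896789086733
```

View pics/s5.png

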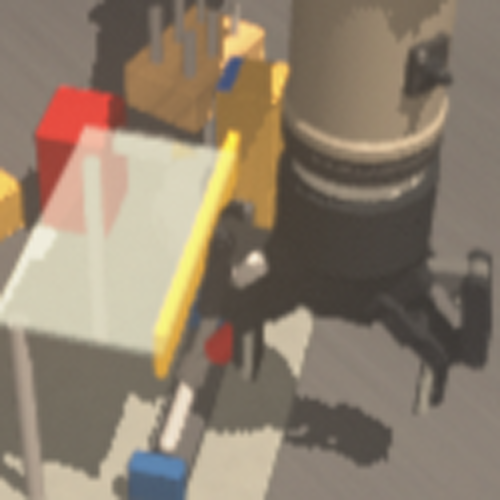

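The red knob at (220,343) has moved up-image from its start, with the finger at (250,350) against it. I keep pushing until the stop.

Call:
apply_moves(deltas=[{"dx":-0.002,"dy":0,"dz":0,"twist":0},{"dx":-0.002,"dy":0,"dz":0,"twist":0},{"dx":0,"dy":0,"dz":0,"twist":0},{"dx":0,"dy":0,"dz":0,"twist":0}])

```text
t: 10.47
tcp_pos: [586.5, 140.6, 55.1]
tool_rot: [-0.0, 0.944, 0.329, 0.001]
wrist_force: [4.4, 2.6, -1.6]
opening: 85.0
grasp_force: 2.2
```

Call:
apply_moves(deltas=[{"dx":-0.002,"dy":0,"dz":0,"twist":0},{"dx":0,"dy":0,"dz":0,"twist":0},{"dx":0,"dy":0,"dz":0,"twist":0}])

```text
t: 10.72
tcp_pos: [585.4, 140.6, 55.5]
tool_rot: [-0.001, 0.944, 0.329, 0.002]
wrist_force: [4.3, 4.6, -1.9]
opening: 85.1
grasp_force: 2.8
```

Run:
```python
from h import *
X=w(F,[-84,38,0])[0]
plan(X[0],X[1],54,F[2]+np.pi/2)
for y in (18,24,30,54):print(y,proj("scene",w(F,[[-22.6,y,72.9],[-14,y,58]])).ravel())
im=ctrl.grab_frame("scene")[:,:,::-1].astype(int);m=(im[...,2]>70)&(im[...,2]>2.2*im[...,1])&(im[...,2]>2.2*im[...,0]);m[:200]=0;m[:,:230]=0;m[:,300:]=0
ys,xs=np.nonzero(m);print(len(xs),xs.mean(),ys.mean(),xs.min(),xs.max(),ys.min(),ys.max())
```

```text
t 10.7167 tcp [585.35  140.579  55.461] yaw 0.6714121645454041 z [ 0.003  0.003 -1.   ] tool delta [ 0.551 -0.231  1.464] twist 0.0018011449300940896 q [ 0.098  0.543 -0.531  1.809  0.344  0.878 -1.491] F [ 4.337  4.574 -1.893] 85.12725552113422
18 [268.522 221.672 264.596 225.576]
24 [267.888 223.632 263.951 227.529]
30 [267.248 225.61  263.301 229.5  ]
54 [264.623 233.725 260.633 237.582]
28 265.2857142857143 225.42857142857142 263 267 222 229
```

Call:
apply_moves(deltas=[{"dx":-0.002,"dy":0,"dz":0,"twist":0},{"dx":-0.002,"dy":0,"dz":0,"twist":0},{"dx":0,"dy":0,"dz":0,"twist":0},{"dx":0,"dy":0,"dz":0,"twist":0},{"dx":0,"dy":0,"dz":0,"twist":0}])

```text
t: 11.18
tcp_pos: [583.8, 140.1, 56.0]
tool_rot: [-0.002, 0.944, 0.33, 0.004]
wrist_force: [7.6, 7.2, -3.7]
opening: 85.1
grasp_force: 5.2
```

Call:
apply_moves(deltas=[{"dx":0.008,"dy":0,"dz":0,"twist":0},{"dx":0.015,"dy":0,"dz":0,"twist":0},{"dx":0.02,"dy":-0.01,"dz":0,"twist":0},{"dx":0,"dy":-0.03,"dz":0,"twist":0},{"dx":0,"dy":-0.03,"dz":-0.02,"twist":0},{"dx":0,"dy":-0.03,"dz":-0.03,"twist":0},{"dx":0,"dy":-0.03,"dz":-0.03,"twist":0},{"dx":0,"dy":-0.03,"dz":-0.03,"twist":0},{"dx":0,"dy":-0.03,"dz":-0.03,"twist":0},{"dx":0,"dy":0,"dz":-0.03,"twist":0},{"dx":0,"dy":0,"dz":0,"twist":0},{"dx":0,"dy":0,"dz":0,"twist":0}])

```text
t: 12.18
tcp_pos: [498.2, 309.6, 224.1]
tool_rot: [0.001, 0.944, 0.329, 0.001]
wrist_force: [0.3, -0.4, -0.6]
opening: 85.1
grasp_force: 0.0
```

Run:
```python
from h import *
plan(0,0,0)
for n in("top","scene"): cv2.imwrite(n+"_raw4.png",ctrl.grab_frame(n)[:,:,::-1])
a=cv2.imread("top_raw4.png")[115:265,195:345];b=cv2.imread("scene_raw4.png")[130:280,180:330]
cv2.imwrite("pics/s6.png",cv2.resize(np.hstack([a,b]),(800,400),interpolation=2))
out=[]
for n,c in(("top",(224,178)),("scene",(268,222))):
    im=cv2.imread(n+"_raw4.png").astype(int);m=(im[...,2]>70)&(im[...,2]>2.2*im[...,1])&(im[...,2]>2.2*im[...,0])
    ys,xs=np.nonzero(m);k=np.hypot(xs-c[0],ys-c[1])<25;out.append((xs[k].mean(),ys[k].mean()));print(k.sum(),out[-1])
K=tri(*out);print("knob fix",(K-[F[0],F[1],0])@Rz(F[2]))
```

```text
t 12.1833 tcp [498.179 309.576 224.14 ] yaw 0.6694562964445583 z [ 0.002 -0.001 -1.   ] tool delta [-582.925  -66.883  223.569] twist None q [-0.126  0.342 -0.636  1.689  0.22   1.181 -1.72 ] F [ 0.316 -0.368 -0.645] 85.09514006755214
66 (np.float64(229.0151515151515), np.float64(184.71212121212122))
96 (np.float64(268.5729166666667), np.float64(222.85416666666666))
knob fix [-22.396  20.815  72.263]
```

View pics/s6.png

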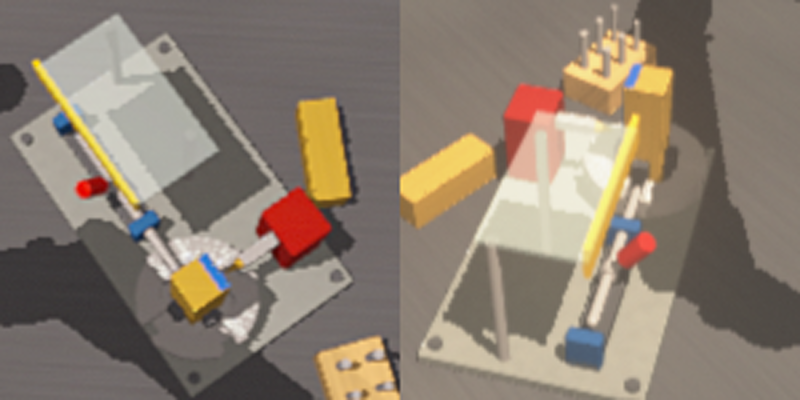

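The knob now sits at (92,187) in the top part, about 33 mm further along -y, with the rod in the notch at the ring and the blue face towards the cutter. The bystanders haven't moved and the gripper is clear, so I hand in.

```bash
python3 -c "
from station import ctrl
print(ctrl.sign_off())"
```

```text
the job is handed in; nothing more can be done
None
```

I turned the bar so its blue face is square to the cutter (measured within about 0.02 rad before locking) and pushed the bolt about 33 mm into the notch until it stalled at about 10 N, which I took to be its stop. The gripper is clear, the bystanders look unmoved, and the job was handed in at about 12 s with no verdict returned.

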